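# Square up the cheese loaves on the ripening board

### The job

Slide the four cheese loaves along the ripening board into one even row: one loaf centred on each of the four dark lines, its long sides parallel to the line and one end up against the batten. Nudge or drag them flat over the wood, never lifting them clear of the board or tipping them over, and leave the mould, the weight, the salt dredger and everything else where they stand.

Things in the scene. Friction and masses are not known exactly. Their poses are not given: they have to be found in the camera images.
- board: Fixed wooden ripening board lying on the steel table, 340 mm deep (x) by 660 mm long (y) by 20 mm thick, origin under its centre; its top is at z = 0.020. A fixed batten 20 mm wide runs the whole length of the far (+x) edge and stands 16 mm above the board's top; its near face is 150 mm from the board's centre along board x, square to board x. Four straight dark lines, 4 mm wide and 100 mm apart, run across the board along its x and up to the batten
- mark0 (a point): Point on the board's top where dark line 0 (board y = -150 mm) meets the near face of the batten; axes are those of the board. A loaf in place has its centre 50 mm from here along -x and 28 mm up
- mark1 (a point): Point on the board's top where dark line 1 (board y = -50 mm) meets the near face of the batten; axes are those of the board. A loaf in place has its centre 50 mm from here along -x and 28 mm up
- mark2 (a point): Point on the board's top where dark line 2 (board y = 50 mm) meets the near face of the batten; axes are those of the board. A loaf in place has its centre 50 mm from here along -x and 28 mm up
- mark3 (a point): Point on the board's top where dark line 3 (board y = 150 mm) meets the near face of the batten; axes are those of the board. A loaf in place has its centre 50 mm from here along -x and 28 mm up
- loaf0_c (a point): Centre (half-way up) of a loose yellow cheese loaf, a block with rounded edges 100 mm long (its x) by 58 mm wide (its y) by 56 mm high, 0.25 to 0.45 kg. It starts flat on the board, turned up to about 1.3 rad from board x; the four loaves are alike and either end may face the batten
- loaf0: The same loaf, origin at the centre of its underside, axes as for its centre
- loaf1_c (a point): Centre (half-way up) of a loose yellow cheese loaf, a block with rounded edges 100 mm long (its x) by 58 mm wide (its y) by 56 mm high, 0.25 to 0.45 kg. It starts flat on the board, turned up to about 1.3 rad from board x; the four loaves are alike and either end may face the batten
- loaf1: The same loaf, origin at the centre of its underside, axes as for its centre
- loaf2_c (a point): Centre (half-way up) of a loose yellow cheese loaf, a block with rounded edges 100 mm long (its x) by 58 mm wide (its y) by 56 mm high, 0.25 to 0.45 kg. It starts flat on the board, turned up to about 1.3 rad from board x; the four loaves are alike and either end may face the batten
- loaf2: The same loaf, origin at the centre of its underside, axes as for its centre
- loaf3_c (a point): Centre (half-way up) of a loose yellow cheese loaf, a block with rounded edges 100 mm long (its x) by 58 mm wide (its y) by 56 mm high, 0.25 to 0.45 kg. It starts flat on the board, turned up to about 1.3 rad from board x; the four loaves are alike and either end may face the batten
- loaf3: The same loaf, origin at the centre of its underside, axes as for its centre
- mould_c (a point): Centre of an empty white round mould, 80 mm across at the rim and 68 mm high, standing loose on the board; leave it alone
- weight_c (a point): Centre of a round steel press weight with a knob, 74 mm across and 64 mm high, standing loose on the board; leave it alone
- dredger_c (a point): Centre of a round aluminium salt dredger with a domed top, 68 mm across and 70 mm high, standing loose on the board; leave it alone
- jar_c (a point): Centre of a loose glass jar on the table, 72 mm across, 100 mm high; leave it alone
- tub_c (a point): Centre of a loose white tub with two side handles on the table, 120 mm across, 120 mm high; leave it alone
- brush: Loose brush lying on the table left of the board; leave it alone
- bowl: Loose steel bowl on the table, 150 mm across, 60 mm high, origin under its centre; leave it alone
- spatula: Loose spatula lying on the table, to the left near the robot; leave it alone
Not all that is in view belongs to the job. Leave any blue look-alike of the loaf2 alone.

How it is judged:
At the end, for the whole second after the job is handed in: Every dark line has one loaf (any of the four): the loaf's centre within 8 mm of the line, its long axis within 0.09 rad of the line, its end within 6 mm of the batten; all loaves lie flat on the board (tilt under 0.06 rad) and at rest (((x of loaf0_c in the frame of mark0 between -0.056 and -0.044 m and y of loaf0_c in the frame of mark0 between -0.008 and 0.008 m and angle between the x axis of loaf0_c and the x axis of mark0, either way round below 0.09 rad) or (x of loaf1_c in the frame of mark0 between -0.056 and -0.044 m and y of loaf1_c in the frame of mark0 between -0.008 and 0.008 m and angle between the x axis of loaf1_c and the x axis of mark0, either way round below 0.09 rad) or (x of loaf2_c in the frame of mark0 between -0.056 and -0.044 m and y of loaf2_c in the frame of mark0 between -0.008 and 0.008 m and angle between the x axis of loaf2_c and the x axis of mark0, either way round below 0.09 rad) or (x of loaf3_c in the frame of mark0 between -0.056 and -0.044 m and y of loaf3_c in the frame of mark0 between -0.008 and 0.008 m and angle between the x axis of loaf3_c and the x axis of mark0, either way round below 0.09 rad)) and ((x of loaf0_c in the frame of mark1 between -0.056 and -0.044 m and y of loaf0_c in the frame of mark1 between -0.008 and 0.008 m and angle between the x axis of loaf0_c and the x axis of mark1, either way round below 0.09 rad) or (x of loaf1_c in the frame of mark1 between -0.056 and -0.044 m and y of loaf1_c in the frame of mark1 between -0.008 and 0.008 m and angle between the x axis of loaf1_c and the x axis of mark1, either way round below 0.09 rad) or (x of loaf2_c in the frame of mark1 between -0.056 and -0.044 m and y of loaf2_c in the frame of mark1 between -0.008 and 0.008 m and angle between the x axis of loaf2_c and the x axis of mark1, either way round below 0.09 rad) or (x of loaf3_c in the frame of mark1 between -0.056 and -0.044 m and y of loaf3_c in the frame of mark1 between -0.008 and 0.008 m and angle between the x axis of loaf3_c and the x axis of mark1, either way round below 0.09 rad)) and ((x of loaf0_c in the frame of mark2 between -0.056 and -0.044 m and y of loaf0_c in the frame of mark2 between -0.008 and 0.008 m and angle between the x axis of loaf0_c and the x axis of mark2, either way round below 0.09 rad) or (x of loaf1_c in the frame of mark2 between -0.056 and -0.044 m and y of loaf1_c in the frame of mark2 between -0.008 and 0.008 m and angle between the x axis of loaf1_c and the x axis of mark2, either way round below 0.09 rad) or (x of loaf2_c in the frame of mark2 between -0.056 and -0.044 m and y of loaf2_c in the frame of mark2 between -0.008 and 0.008 m and angle between the x axis of loaf2_c and the x axis of mark2, either way round below 0.09 rad) or (x of loaf3_c in the frame of mark2 between -0.056 and -0.044 m and y of loaf3_c in the frame of mark2 between -0.008 and 0.008 m and angle between the x axis of loaf3_c and the x axis of mark2, either way round below 0.09 rad)) and ((x of loaf0_c in the frame of mark3 between -0.056 and -0.044 m and y of loaf0_c in the frame of mark3 between -0.008 and 0.008 m and angle between the x axis of loaf0_c and the x axis of mark3, either way round below 0.09 rad) or (x of loaf1_c in the frame of mark3 between -0.056 and -0.044 m and y of loaf1_c in the frame of mark3 between -0.008 and 0.008 m and angle between the x axis of loaf1_c and the x axis of mark3, either way round below 0.09 rad) or (x of loaf2_c in the frame of mark3 between -0.056 and -0.044 m and y of loaf2_c in the frame of mark3 between -0.008 and 0.008 m and angle between the x axis of loaf2_c and the x axis of mark3, either way round below 0.09 rad) or (x of loaf3_c in the frame of mark3 between -0.056 and -0.044 m and y of loaf3_c in the frame of mark3 between -0.008 and 0.008 m and angle between the x axis of loaf3_c and the x axis of mark3, either way round below 0.09 rad)) and angle between each of loaf0_c, loaf1_c, loaf2_c, loaf3_c's own z axis and vertical below 0.06 rad and height (world z) of each of loaf0_c, loaf1_c, loaf2_c, loaf3_c below 0.054 m and linear speed of each of loaf0, loaf1, loaf2, loaf3 below 0.01 m/s); the robot touches nothing.
It fails at once if a loaf is lifted clear of the board (more than 20 mm) or tipped over (more than 0.5 rad) (height (world z) of any of loaf0_c, loaf1_c, loaf2_c, loaf3_c above 0.068 m or angle between any of loaf0_c, loaf1_c, loaf2_c, loaf3_c's own z axis and vertical above 0.5 rad).
It fails at once if a bystander (mould, weight, dredger, jar, tub, brush, bowl, spatula) is moved by more than 15 mm (distance of any of mould_c, weight_c, dredger_c, jar_c, tub_c, brush, bowl, spatula from where it was at the start of the episode above 0.015 m).
It also fails if it takes over 67 s, if anything falls off the work surface, if the arm or the gripper's body presses on something with over 40 N, if the wrist force passes 120 N, or if a joint passes its speed limit or range.

### The arm

A 6-joint arm with a two-finger parallel gripper is mounted at the origin on the work surface. World frame = base frame: x ahead of the robot, y to its left, z up, the work surface at z = 0. Lengths are in m, angles in rad, forces in N, time in s.
With the tool pointing down it reaches from about 0.325 to 0.85 m from the base axis. Payload 15.5 kg.
Tool frame: the origin (TCP) lies at the very end of the fingers, on their centre line; the grasp point (between the pads) lies 19 mm behind it; z points along the fingers, y is the direction in which the jaws open and shut (so a half turn about z gives the same grasp; the last joint's range is limited). The gripper opens to 91 mm and grips with 3 to 60 N. Pads are 32 mm wide; open, the fingers measure 118 mm over their backs; the gripper's body (76 mm by 178 mm) begins 60 mm behind the grasp point.
Start: joints at [1.194, 0.494, 1.345, -0, 1.302, -0.096], TCP at [0.174, 0.6, 0.214] pointing down, gripper open.
Joint ranges: [-2.91, 2.91], [-0.82, 2.16], [0.22, 2.67], [-1.22, 4.37], [0.12, 2.79], [-3.08, 3.08]. Speed limits (rad/s): [1.89, 1.89, 2.57, 3.01, 3.01, 3.01].

### API

Orientations are given as a rotation vector (axis times angle).
In Python, from rig import bot, vision gives the robot as it stands.
- The arm moves only by the tool drive_tool, never from a script. Its argument "increments" is a list of rows, each an object with "xyz": the shift along the tool's x, y, z in cm, a list of three; "rot": the turn, a rotation vector about the tool's x, y, z in degrees, a list of three. In form: [{"xyz": [x, y, z], "rot": [rx, ry, rz]}, ...]. A call has 1 to 10 rows; each row shifts and turns the commanded pose from where the row before left it, along the tool's axes as they then stand; what a row does not reach is not made up. A row lasts 1/12 s, in which the tool goes at most 41.7 mm and 7.16 degrees, less where a joint would pass 70% of its speed; a pose out of reach is approached as far as the arm can. A call is refused whole if a number of a shift passes 4.17 or a number of a turn 7.16, either way. A call with a gripper value outside its range is refused whole. "grip" is the gripper's target within -1 to 1 (fully open at 1, half-way at 0, shut at -1), set as the call begins (left out, the last holds). The fingers move at their own pace and stop on an object; the grip force is fixed at half the most. Time passes only in rows, so rows that do not move let the fingers close. It gives the time, the measured TCP pose, the force and the opening at its end, in the units of the state.
- bot.observe(): the state, without advancing time (a new reading comes with each control period).
- vision.camera(name): name is "side" or "top" or "wrist"; returns the picture (384x512x3 uint8, red, green, blue); there is no depth.
- vision.camera_model(name): a dict with "fx", "fy", "cx", "cy" (pixels), "R" (3x3) and "t" (3): a world point X has camera coordinates R X + t; the wrist camera has in their place "tool_from_camera" (4x4, takes a point from camera to tool coordinates, whose origin is the TCP and whose axes are the flange's). Camera axes: x right, y down, z forward; pixel columns grow to the right and rows downward; lengths in m; the calibration is good to about 2 mm. The wrist camera is an equidistant fisheye: a pixel r from the principal point sees the ray r / f radians off the axis. A picture is of the moment at which its call begins: read the wrist's pose just before it. camera_model takes no time and is no camera call.
- bot.sign_off(): hands the job in, once; it reports no verdict.
The state is a dict: "time": time; "q": joint angles; "joint_vel": joint speeds; "effort": joint torques, N m; "tool_pos": TCP position; "ee_rot": TCP orientation; "force": force on the tool from outside, world axes, zero at the start; "wrist_torque": the same for the moment, N m; "width": finger opening in m.
Only numpy, scipy, OpenCV 4.12 (cv2) and the standard library are available. Lean on these libraries where they do the work, as an engineer would, in place of code of your own. Each camera call takes 0.05 s, during which the arm holds its last target. There are 200 camera calls.

## Working session

There is one attempt and no reset: what is moved stays moved. The work goes in short steps, Python scripts to look and compute and a tool call to move; the robot and the scene stay as the last step left them, time stands still between calls to the robot, and variables do not carry over. Pictures are saved under pics/ and viewed, about 8 in all and at most 12, crops included, and the job is handed in when it is done.

Besides the shell and the picture viewer there is one more tool, called after "Request:" as name([rows], argument=value, ...), one row to a line, values as JSON. drive_tool: Moves the arm, as the interface text tells. Its arguments: {"type":"object","properties":{"increments":{"type":"array"},"grip":{"type":"number"}},"required":["increments"]}

```bash
mkdir -p pics; ls
python3 - <<'E'
from rig import bot, vision
import cv2
s=bot.observe();print({k:(v if not hasattr(v,'round') else v) for k,v in s.items()})
for n in ("top","side"):
    im=vision.camera(n);cv2.imwrite(f"pics/{n}0.png",im[:,:,::-1])
    print(n,vision.camera_model(n))
print(vision.camera_model("wrist"))
E
```

```text
pics
{'time': 0.0, 'q': array([ 1.19352588e+00,  4.94183543e-01,  1.34608906e+00, -7.59886744e-06,
        1.30250656e+00, -9.54887316e-02]), 'joint_vel': array([ 0.00084353,  0.00127861,  0.00137245,  0.00116925, -0.00117753,
        0.00035333]), 'effort': array([-3.41632971e-03, -8.78804898e+01, -3.81870246e+01,  7.05611450e-02,
        5.28744841e-02, -8.82504173e-05]), 'tool_pos': array([0.17365174, 0.60001711, 0.2133523 ]), 'ee_rot': array([-4.41117551e-01, -3.11019539e+00,  1.81447559e-03]), 'force': array([-0.02733972,  0.74656526,  0.0528034 ]), 'wrist_torque': array([0.03805745, 0.00994273, 0.01665937]), 'width': 0.09139997592573544}
top {'fx': 480.5230946889993, 'fy': 480.5230946889993, 'cx': 258.02089008118185, 'cy': 186.093161546878, 'R': array([[-0.01850741, -0.99981516,  0.00520756],
       [-0.99440761,  0.01786516, -0.10408811],
       [ 0.10397583, -0.00710484, -0.99455445]]), 't': array([0.01263837, 0.47371907, 1.72755579])}
side {'fx': 422.15541817714694, 'fy': 422.15541817714694, 'cx': 259.83467884318407, 'cy': 187.86530803794105, 'R': array([[ 0.89591566, -0.44416214, -0.00742521],
       [-0.22085284, -0.43085304, -0.87497982],
       [ 0.38543373,  0.785548  , -0.48410245]]), 't': array([-0.42705827,  0.18019077,  1.06435401])}
{'fx': 297.3186396354542, 'fy': 297.3186396354542, 'cx': 255.0931790816383, 'cy': 191.97887902154412, 'tool_from_camera': array([[ 2.87964766e-04, -9.66979830e-01, -2.54852752e-01,
         7.16553794e-02],
       [ 9.99999952e-01,  3.07209900e-04, -3.57109136e-05,
         1.00835900e-03],
       [ 1.12825022e-04, -2.54852729e-01,  9.66979872e-01,
        -1.70006785e-01],
       [ 0.00000000e+00,  0.00000000e+00,  0.00000000e+00,
         1.00000000e+00]])}
```

View pics/top0.png

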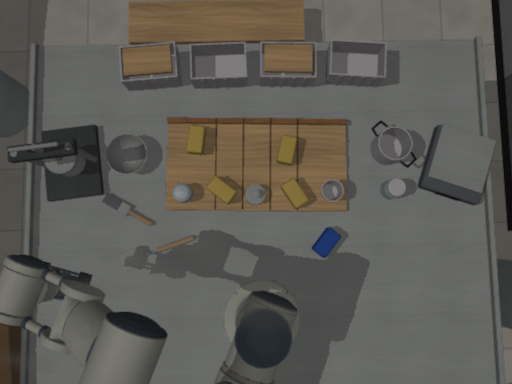

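View pics/side0.png

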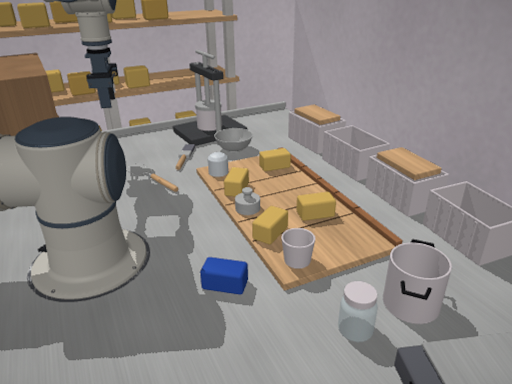

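```bash
cat > h.py <<'E'
import numpy as np, cv2
from scipy.spatial.transform import Rotation as Ro
from rig import bot, vision
def cast(n,px,z,st=None):
    m=vision.camera_model(n); px=np.atleast_2d(np.asarray(px,float))
    u=np.c_[(px[:,0]-m['cx'])/m['fx'],(px[:,1]-m['cy'])/m['fy']]
    if n=='wrist':
        r=np.hypot(*u.T)+1e-12
        d=np.c_[u*(np.sin(r)/r)[:,None],np.cos(r)]
        T=m['tool_from_camera']; R=Ro.from_rotvec(st['ee_rot']).as_matrix()
        d=d@(R@T[:3,:3]).T; o=R@T[:3,3]+st['tool_pos']
    else:
        d=np.c_[u,np.ones(len(u))]@m['R']; o=-m['R'].T@m['t']
    return o+d*((z-o[2])/d[:,2])[:,None]
def yellow(im,vmin=0):
    h=cv2.cvtColor(im,cv2.COLOR_RGB2HSV)
    return cv2.inRange(h,(21,120,max(60,vmin)),(34,255,255))
def loaves(n,im,st=None,z=.076,vmin=0,amin=100):
    out=[]
    for c in cv2.findContours(yellow(im,vmin),cv2.RETR_EXTERNAL,cv2.CHAIN_APPROX_NONE)[0]:
        if cv2.contourArea(c)<amin: continue
        p=cast(n,c[:,0],z,st)[:,:2].astype(np.float32)*1000
        (cx,cy),(w,h),a=cv2.minAreaRect(p)
        if w<h: w,h,a=h,w,a+90
        a=(a+90)%180-90
        out.append((c[:,0].mean(0).round(),round(cx,1),round(cy,1),round(a,1),round(w),round(h)))
    return out
E
python3 - <<'E'
from h import *
im=cv2.imread('pics/top0.png')[:,:,::-1]
for l in loaves('top',im): print(l)
hs=cv2.cvtColor(im,cv2.COLOR_RGB2HSV)
print(hs[139,196],hs[150,230],hs[121,230],hs[189,222])
print(cast('top',[(167,118),(347,118),(347,211),(167,211),(216,150),(243,150),(271,150),(182,192),(256,194),(332,190)],.02).round(3))
m=vision.camera_model('top');print(-m['R'].T@m['t'])
E
```

```text
(array([294., 193.]), 442.6, -123.9, 31.0, 98, 60)
(array([222., 189.]), 458.8, 134.2, 52.1, 101, 57)
(array([287., 149.]), 597.6, -99.4, -14.1, 103, 57)
(array([196., 139.]), 640.3, 223.2, -7.2, 102, 61)
[ 22 145 128] [ 17 107 119] [ 14 141  94] [ 22 143 130]
[[ 0.734  0.337  0.02 ]
 [ 0.723 -0.331  0.02 ]
 [ 0.377 -0.318  0.02 ]
 [ 0.389  0.336  0.02 ]
 [ 0.611  0.156  0.02 ]
 [ 0.609  0.057  0.02 ]
 [ 0.607 -0.046  0.02 ]
 [ 0.458  0.282  0.02 ]
 [ 0.445  0.012  0.02 ]
 [ 0.455 -0.266  0.02 ]]
[0.2916797  0.01644697 1.767391  ]
```

Request:
drive_tool([
  {"xyz": [0,0,-4],"rot": [0,0,-5.4]},
  {"xyz": [0,0,-4],"rot": [0,0,-5.4]},
  {"xyz": [0,0,-4],"rot": [0,0,-5.3]},
  {"xyz": [-1.7,-3.7,0],"rot": [0,0,0]},
  {"xyz": [-1.7,-3.7,0],"rot": [0,0,0]},
  {"xyz": [-1.7,-3.7,0],"rot": [0,0,0]},
  {"xyz": [-1.7,-3.7,0],"rot": [0,0,0]},
  {"xyz": [-1.7,-3.7,0],"rot": [0,0,0]},
  {"xyz": [-1.7,-3.7,0],"rot": [0,0,0]},
  {"xyz": [-1.7,-3.7,0],"rot": [0,0,0]},
])

```text
time: 0.93
tool_pos: [0.2927, 0.3393, 0.3337]
ee_rot: [-0.001, -3.141, 0.0]
force: [1.1, -0.0, 0.7]
width: 0.0917
```

Request:
drive_tool([
  {"xyz": [-1.7,-3.7,0],"rot": [0,0,0]},
  {"xyz": [-1.7,-3.7,0],"rot": [0,0,0]},
  {"xyz": [-1.7,-3.7,0],"rot": [0,0,0]},
  {"xyz": [-1.7,-3.7,0],"rot": [0,0,0]},
  {"xyz": [-1.7,-3.7,0],"rot": [0,0,0]},
  {"xyz": [-1.7,-3.7,0],"rot": [0,0,0]},
  {"xyz": [-1.7,-3.7,0],"rot": [0,0,0]},
  {"xyz": [-1.7,-3.7,0],"rot": [0,0,0]},
  {"xyz": [0,0,0],"rot": [0,0,0]},
  {"xyz": [0,0,0],"rot": [0,0,0]},
])

```text
time: 1.77
tool_pos: [0.4288, 0.0433, 0.3336]
ee_rot: [-0.008, -3.141, 0.0]
force: [-0.9, -0.1, 0.1]
width: 0.0913
```

Run:
```python
from h import *
st=bot.observe(); im=vision.camera('wrist'); cv2.imwrite('pics/w1.png',im[:,:,::-1])
np.save('st1.npy',np.r_[st['tool_pos'],st['ee_rot']]);print(st['tool_pos'],st['ee_rot'])
for l in loaves('wrist',im,st): print(l)
```

```text
[0.42877086 0.04330811 0.33355901] [-7.86824437e-03 -3.14078620e+00  1.96533021e-05]
```

View pics/w1.png

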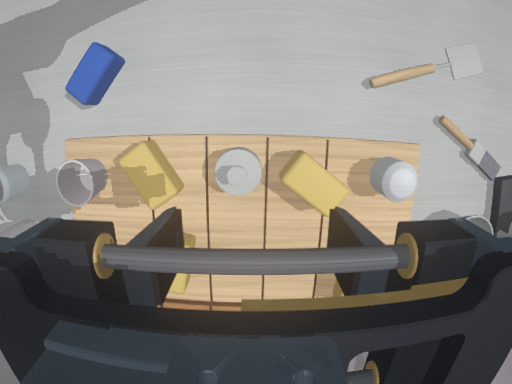

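Run:
```python
from h import *
im=cv2.imread('pics/w1.png')[:,:,::-1]; hs=cv2.cvtColor(im,cv2.COLOR_RGB2HSV)
for p in [(150,172),(172,190),(320,175),(318,205),(185,255),(130,200),(240,220),(300,150),(266,220),(207,200)]: print(p,hs[p[1],p[0]])
print(hs[200,195:280:1,2])
```

```text
(150, 172) [ 23 105 216]
(172, 190) [ 23 106 216]
(320, 175) [ 23 102 219]
(318, 205) [ 23 107 215]
(185, 255) [ 10   7 104]
(130, 200) [ 17  84 176]
(240, 220) [ 18  75 218]
(300, 150) [ 20  98 158]
(266, 220) [ 17  85 180]
(207, 200) [15 99 95]
[219 218 218 218 218 218 218 217 217 219 217 129  95 164 217 217 216 215
 215 215 215 214 214 214 214 212 212 212 212 211 211 210 210 210 209 210
 209 209 209 208 208 207 207 206 206 206 205 205 205 204 204 203 203 203
 202 202 202 201 200 201 200 200 200 199 199 198 199 199 198 174 109 121
 174 197 198 197 197 196 196 195 196 195 195 195 196]
```

Request:
drive_tool([
  {"xyz": [-4,-1,0],"rot": [0,0,0.2]},
  {"xyz": [-4,-1,0],"rot": [0,0,0.2]},
  {"xyz": [-4,-1,0],"rot": [0,0,0]},
  {"xyz": [-4,-1,0],"rot": [0,0,0]},
  {"xyz": [-4,0,0],"rot": [0,0,0]},
  {"xyz": [0,0,0],"rot": [0,0,0]},
  {"xyz": [0,0,0],"rot": [0,0,0]},
])

```text
time: 2.4
tool_pos: [0.6289, 0.0058, 0.3325]
ee_rot: [-0.009, -3.14, -0.001]
force: [0.1, -0.3, -0.1]
width: 0.0912
```

```bash
sed -i 's/(21,120,max(60,vmin))/((21,120,60) if top else (21,92,150))/; s/def yellow(im,vmin=0)/def yellow(im,top)/; s/yellow(im,vmin)/yellow(im,n=="top")/' h.py
python3 - <<'E'
from h import *
st=bot.observe(); im=vision.camera('wrist'); cv2.imwrite('pics/w2.png',im[:,:,::-1])
np.save('st2.npy',np.r_[st['tool_pos'],st['ee_rot']]);print(st['tool_pos'],st['ee_rot'])
print('now');[print(l) for l in loaves('wrist',im,st,amin=500)]
a=np.load('st1.npy');s1=dict(tool_pos=a[:3],ee_rot=a[3:]);i1=cv2.imread('pics/w1.png')[:,:,::-1]
print('first');[print(l) for l in loaves('wrist',i1,s1,amin=500)]
E
```

```text
[0.62891344 0.00580929 0.33248113] [-9.07495498e-03 -3.13959070e+00 -6.60009558e-04]
now
(array([391., 172.]), 643.4, 217.4, -6.0, 98, 71)
(array([186., 147.]), 602.2, -95.4, -12.8, 99, 62)
(array([342.,  55.]), 463.0, 134.6, 51.8, 97, 56)
(array([170.,  50.]), 450.4, -119.2, 32.4, 107, 58)
first
(array([315., 185.]), 459.8, 134.7, 52.0, 98, 56)
(array([151., 173.]), 440.0, -115.9, 32.5, 98, 70)
```

View pics/w2.png

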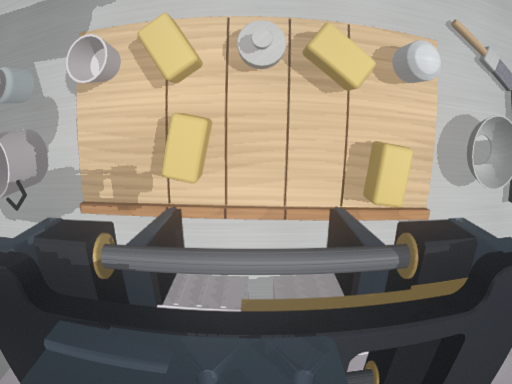

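Wrist view: four yellow loaves at (169,47), (340,55), (187,147), (389,174). The look-alike is blue, seen at (97,73) in the first wrist picture, and it is rejected. The crop is clear enough. Dark lines are at about columns 167, 226, 288 and 348, and the batten's near face is at about row 205.

```bash
cat > board.py <<'E'
from h import *
a=np.load('st2.npy');st=dict(tool_pos=a[:3],ee_rot=a[3:]);im=cv2.imread('pics/w2.png')
g=cv2.cvtColor(im,cv2.COLOR_BGR2GRAY).astype(float)
L=[]
for c0,r in ((167,range(86,108)),(226,range(70,198)),(288,range(70,198)),(348,range(92,190))):
    pts=[]
    for y in r:
        s=np.median(g[y,c0-7:c0+8])-g[y,c0-7:c0+8]; s[s<15]=0
        if s.sum()>0: pts.append((c0-7+(s*np.arange(15)).sum()/s.sum(),y))
    p=cast('wrist',pts,.02,st); f=np.polyfit(p[:,0],p[:,1],1); L.append(f)
    print('line',c0,len(p),'slope',f[0].round(4),'y at .65',np.polyval(f,.65).round(4),'std',np.std(p[:,1]-np.polyval(f,p[:,0])).round(4))
print(g[195:218,250].astype(int))
pts=[]
for c in list(range(100,160))+list(range(195,222))+list(range(232,284))+list(range(294,340)):
    d=np.diff(cv2.blur(g[190:215,c:c+1],(1,2))[:,0]); pts.append((c,190+d.argmin()))
p=cast('wrist',pts,.02,st)
f=np.polyfit(p[:,1],p[:,0],1)
for _ in range(3):
    k=abs(p[:,0]-np.polyval(f,p[:,1]))<.003; f=np.polyfit(p[k,1],p[k,0],1)
print('batten x=%.4f + %.4f y'%(f[1],f[0]),k.mean())
E
python3 board.py
```

```text
line 167 22 slope 0.0099 y at .65 -0.1381 std 0.0006
line 226 128 slope -0.0227 y at .65 -0.0423 std 0.0002
line 288 128 slope -0.0256 y at .65 0.0574 std 0.0002
line 348 98 slope -0.0221 y at .65 0.1578 std 0.0009
[198 195 192 192 195 202 205 204 200 195 169 123 108 133 153 158 156 153
 151 153 156 159 157]
batten x=0.7075 + 0.0257 y 0.9405405405405406
```

```bash
cat > go.py <<'E'
# remaining (dx,dy,dz cm tool axes after turn), turn deg, for targets x y z[mm] psi[deg]
import sys; from h import *
st=bot.observe(); M=Ro.from_rotvec(st['ee_rot']).as_matrix(); p=st['tool_pos']*1000
ps=np.degrees(np.arctan2(-M[1,0],-M[0,0])); print('at',p.round(1),'psi',ps.round(2),'w',round(st['width']*1000,1),'F',st['force'].round(1),'t',st['time'])
A=[float(v) for v in sys.argv[1:]]
for i in range(0,len(A),4):
    x,y,z,q=A[i:i+4]; c,s=np.cos(np.radians(q)),np.sin(np.radians(q)); d=np.array([x,y,z])-p
    print('rz',round(ps-q,2),'xyz cm',(np.array([-(c*d[0]+s*d[1]),-s*d[0]+c*d[1],-d[2]])/10).round(2)); p=np.array([x,y,z]);ps=q
E
true
```

```text
(no output)
```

Request:
drive_tool([
  {"xyz": [0,0,0],"rot": [0,0,6.2]},
  {"xyz": [0.2,3.6,2],"rot": [0,0,0]},
  {"xyz": [0.2,3.6,2],"rot": [0,0,0]},
  {"xyz": [0.2,3.6,2],"rot": [0,0,0]},
  {"xyz": [0.2,3.6,2],"rot": [0,0,0]},
  {"xyz": [0.2,3.6,2],"rot": [0,0,0]},
  {"xyz": [0.2,3.6,2],"rot": [0,0,0]},
  {"xyz": [0,0,3.6],"rot": [0,0,0]},
  {"xyz": [0,0,3.6],"rot": [0,0,0]},
  {"xyz": [0,0,3],"rot": [0,0,0]},
], grip=1)

```text
time: 3.28
tool_pos: [0.6388, 0.2217, 0.1108]
ee_rot: [-0.178, -3.136, 0.0]
force: [0.5, 0.2, 0.2]
width: 0.091
```

```bash
python3 go.py 641 223 35 -6.5
```

```text
at [638.8 221.7 110.8] psi -6.49 w 91.0 F [0.5 0.2 0.2] t 3.2833
rz 0.01 xyz cm [-0.2   0.16  7.58]
```

Request:
drive_tool([
  {"xyz": [-0.2,0.1,2.5],"rot": [0,0,0]},
  {"xyz": [0,0,2.5],"rot": [0,0,0]},
  {"xyz": [0,0,2.5],"rot": [0,0,0]},
  {"xyz": [0,0,0],"rot": [0,0,0]},
])

```text
time: 3.62
tool_pos: [0.6392, 0.2209, 0.0334]
ee_rot: [-0.18, -3.13, 0.003]
force: [-2.2, -1.8, -0.8]
width: 0.0912
```

Request:
drive_tool([
  {"xyz": [0,0,0],"rot": [0,0,0]},
  {"xyz": [0,0,0],"rot": [0,0,0]},
  {"xyz": [0,0,0],"rot": [0,0,0]},
  {"xyz": [0,0,0],"rot": [0,0,0]},
  {"xyz": [0,0,0],"rot": [0,0,0]},
  {"xyz": [0,0,0],"rot": [0,0,0]},
], grip=-1)

```text
time: 4.12
tool_pos: [0.6441, 0.2212, 0.0383]
ee_rot: [0.182, 3.134, 0.002]
force: [-0.0, 3.4, 11.0]
width: 0.0581
```

```bash
python3 go.py 652 157.5 35 -1.4
```

```text
at [644.1 221.2  38.3] psi -6.65 w 58.1 F [-0.   3.4 11. ] t 4.1167
rz -5.25 xyz cm [-0.95 -6.35  0.33]
```

Request:
drive_tool([
  {"xyz": [-0.1,-0.6,0],"rot": [0,0,-0.7]},
  {"xyz": [-0.1,-0.8,0],"rot": [0,0,-0.7]},
  {"xyz": [-0.1,-0.8,0],"rot": [0,0,-0.7]},
  {"xyz": [-0.1,-0.8,0],"rot": [0,0,-0.7]},
  {"xyz": [-0.1,-0.8,0],"rot": [0,0,-0.7]},
  {"xyz": [-0.1,-0.8,0],"rot": [0,0,-0.7]},
  {"xyz": [-0.1,-0.8,0],"rot": [0,0,-0.7]},
  {"xyz": [-0.1,-0.8,0],"rot": [0,0,-0.4]},
  {"xyz": [0,0,0],"rot": [0,0,0]},
  {"xyz": [0,0,0],"rot": [0,0,0]},
])

```text
time: 4.95
tool_pos: [0.6479, 0.1575, 0.0383]
ee_rot: [0.037, 3.139, -0.001]
force: [-0.4, -5.6, 11.6]
width: 0.058
```

```bash
python3 go.py 660 157.5 35 -1.4
python3 - <<'E'
from h import *
st=bot.observe()
im=vision.camera('top'); cv2.imwrite('pics/t1.png',im[:,:,::-1]); [print(l) for l in loaves('top',im)]
cv2.imwrite('pics/t1c.png',cv2.resize(im[90:230,140:370,::-1],None,fx=3,fy=3))
E
```

```text
at [647.9 157.5  38.3] psi -1.36 w 58.0 F [-0.4 -5.6 11.6] t 4.95
rz 0.04 xyz cm [-1.21  0.03  0.33]
(array([294., 193.]), 442.4, -123.4, 31.0, 97, 59)
(array([287., 150.]), 598.1, -99.5, -14.6, 102, 57)
```

View pics/t1c.png

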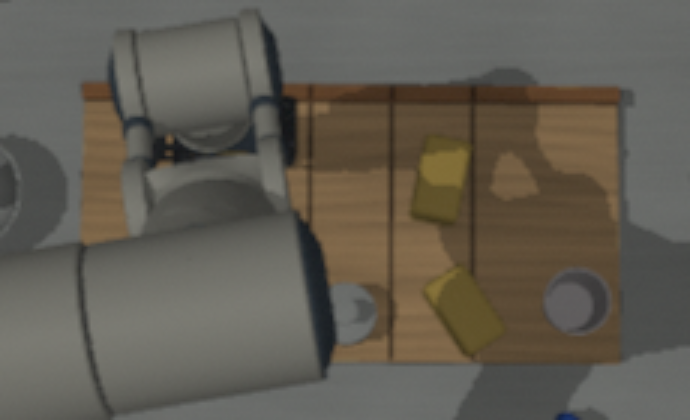

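Request:
drive_tool([
  {"xyz": [-0.3,0,0],"rot": [0,0,0]},
  {"xyz": [-0.3,0,0],"rot": [0,0,0]},
  {"xyz": [-0.3,0,0],"rot": [0,0,0]},
  {"xyz": [-0.2,0,0],"rot": [0,0,0]},
  {"xyz": [0,0,0],"rot": [0,0,0]},
])

```text
time: 5.42
tool_pos: [0.6572, 0.158, 0.0383]
ee_rot: [-0.037, -3.14, 0.0]
force: [-11.2, -0.7, 19.1]
width: 0.058
```

Request:
drive_tool([
  {"xyz": [-0.2,0,0],"rot": [0,0,0]},
  {"xyz": [0,0,0],"rot": [0,0,0]},
])

```text
time: 5.58
tool_pos: [0.659, 0.158, 0.0382]
ee_rot: [-0.037, -3.14, 0.0]
force: [-11.4, -0.0, 18.2]
width: 0.058
```

Request:
drive_tool([
  {"xyz": [-0.2,0,0],"rot": [0,0,0]},
  {"xyz": [0,0,0],"rot": [0,0,0]},
])

```text
time: 5.75
tool_pos: [0.6601, 0.158, 0.0381]
ee_rot: [-0.037, -3.138, 0.0]
force: [-16.5, -0.4, 20.7]
width: 0.0577
```

Request:
drive_tool([
  {"xyz": [-0.2,0,-0.1],"rot": [0,0,0]},
  {"xyz": [0,0,0],"rot": [0,0,0]},
])

```text
time: 5.92
tool_pos: [0.6602, 0.158, 0.0383]
ee_rot: [-0.037, -3.135, 0.001]
force: [-22.7, 0.7, 19.4]
width: 0.0577
```

Request:
drive_tool([
  {"xyz": [-0.2,0,-0.1],"rot": [0,0,0]},
  {"xyz": [0,0,0],"rot": [0,0,0]},
])

```text
time: 6.08
tool_pos: [0.6603, 0.158, 0.0385]
ee_rot: [-0.037, -3.131, 0.001]
force: [-30.5, 2.7, 17.1]
width: 0.0581
```

Request:
drive_tool([
  {"xyz": [0.4,0,0.2],"rot": [0,0,0]},
  {"xyz": [0,0,0],"rot": [0,0,0]},
])

```text
time: 6.25
tool_pos: [0.6603, 0.158, 0.0379]
ee_rot: [-0.037, -3.139, 0.0]
force: [-12.6, 0.8, 16.4]
width: 0.058
```

Request:
drive_tool([
  {"xyz": [0,0,0],"rot": [0,0,0]},
  {"xyz": [0,0,0],"rot": [0,0,0]},
  {"xyz": [0,0,0],"rot": [0,0,0]},
  {"xyz": [0,0,-1.5],"rot": [0,0,0]},
  {"xyz": [0,0,-4],"rot": [0,0,0]},
  {"xyz": [0,0,-4],"rot": [0,0,0]},
  {"xyz": [3.5,0,-2],"rot": [0,0,0]},
  {"xyz": [4,0,0],"rot": [0,0,0]},
  {"xyz": [4,0,0],"rot": [0,0,0]},
  {"xyz": [4,0,0],"rot": [0,0,0]},
], grip=0.7)

```text
time: 7.08
tool_pos: [0.5054, 0.1614, 0.1523]
ee_rot: [0.037, 3.14, 0.0]
force: [-0.9, 0.2, 1.1]
width: 0.0775
```

Request:
drive_tool([
  {"xyz": [0,0,0],"rot": [0,0,-6.7]},
  {"xyz": [0,0,0],"rot": [0,0,-6.7]},
  {"xyz": [0,0,0],"rot": [0,0,-6.7]},
  {"xyz": [0,0,0],"rot": [0,0,-6.7]},
  {"xyz": [0,0,0],"rot": [0,0,-6.7]},
  {"xyz": [0,0,0],"rot": [0,0,-6.7]},
  {"xyz": [0,0,0],"rot": [0,0,-6.7]},
  {"xyz": [0,0,0],"rot": [0,0,-6.5]},
  {"xyz": [0,0,0],"rot": [0,0,0]},
], grip=1)

```text
time: 7.83
tool_pos: [0.5071, 0.1615, 0.152]
ee_rot: [-1.387, 2.819, -0.0]
force: [-0.2, 0.0, -0.2]
width: 0.0911
```

```bash
python3 go.py 459 134.5 35 52
python3 - <<'E'
from h import *
im=vision.camera('side'); cv2.imwrite('pics/s1.png',cv2.resize(im[100:300,150:420,::-1],None,fx=2.5,fy=2.5))
E
```

```text
at [507.1 161.5 152. ] psi 52.4 w 91.1 F [-0.2  0.  -0.2] t 7.8333
rz 0.4 xyz cm [ 5.09  2.12 11.7 ]
```

View pics/s1.png

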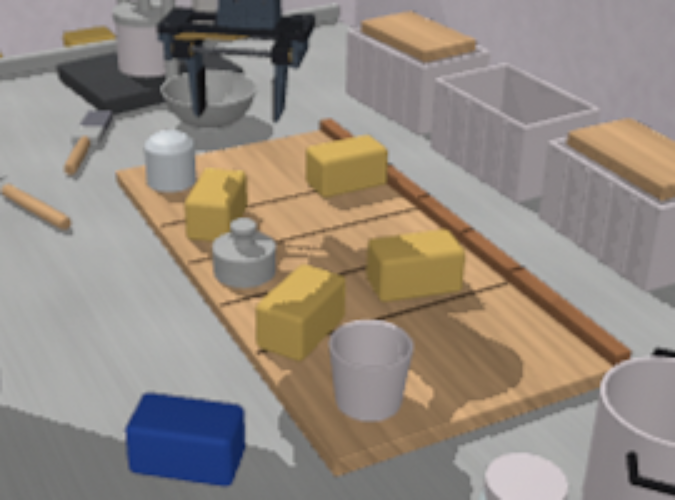

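The side crop shows loaf A on line 3, flat against the batten at crop pixel (346,165). The other loaves and the bystanders haven't moved. Next is loaf B.

Request:
drive_tool([
  {"xyz": [2.5,1.1,0],"rot": [0,0,0.4]},
  {"xyz": [2.6,1.0,1.0],"rot": [0,0,0]},
  {"xyz": [0,0,2.5],"rot": [0,0,0]},
  {"xyz": [0,0,3.0],"rot": [0,0,0]},
  {"xyz": [0,0,3.0],"rot": [0,0,0]},
  {"xyz": [0,0,2.0],"rot": [0,0,0]},
  {"xyz": [0,0,0],"rot": [0,0,0]},
])

```text
time: 8.47
tool_pos: [0.4571, 0.1341, 0.034]
ee_rot: [1.36, -2.827, -0.002]
force: [-1.4, 0.0, -0.5]
width: 0.0914
```

Request:
drive_tool([
  {"xyz": [0,0,0],"rot": [0,0,0]},
  {"xyz": [0,0,0],"rot": [0,0,0]},
  {"xyz": [0,0,0],"rot": [0,0,0]},
  {"xyz": [0,0,0],"rot": [0,0,0]},
  {"xyz": [0,0,0],"rot": [0,0,0]},
  {"xyz": [0,0,0],"rot": [0,0,0]},
], grip=-1)

```text
time: 8.97
tool_pos: [0.4595, 0.1345, 0.0377]
ee_rot: [-1.368, 2.827, -0.001]
force: [-0.5, -0.8, 11.1]
width: 0.0582
```

```bash
python3 go.py 530 75 37 52 645 57.5 37 -1.4
```

```text
at [459.5 134.5  37.7] psi 51.64 w 58.2 F [-0.5 -0.8 11.1] t 8.9667
rz -0.36 xyz cm [ 0.35 -9.22  0.07]
rz 53.4 xyz cm [-11.54  -1.47  -0.  ]
```

Request:
drive_tool([
  {"xyz": [-0.3,-1.0,0],"rot": [0,0,0]},
  {"xyz": [-0.3,-1.8,0],"rot": [0,0,0]},
  {"xyz": [-0.3,-1.9,0],"rot": [0,0,0]},
  {"xyz": [-0.3,-1.9,0],"rot": [0,0,0]},
  {"xyz": [-0.3,-1.8,0],"rot": [0,0,0]},
  {"xyz": [0,0,0],"rot": [0,0,3]},
  {"xyz": [0,0,0],"rot": [0,0,5]},
  {"xyz": [0,0,0],"rot": [0,0,5]},
  {"xyz": [0,0,0],"rot": [0,0,5]},
  {"xyz": [0,0,0],"rot": [0,0,5]},
])

```text
time: 9.8
tool_pos: [0.5343, 0.0937, 0.0376]
ee_rot: [-0.771, 3.045, -0.001]
force: [-1.5, -3.5, 8.8]
width: 0.0576
```

Request:
drive_tool([
  {"xyz": [0,0,0],"rot": [0,0,5]},
  {"xyz": [0,0,0],"rot": [0,0,5]},
  {"xyz": [0,0,0],"rot": [0,0,5]},
  {"xyz": [0,0,0],"rot": [0,0,5]},
  {"xyz": [0,0,0],"rot": [0,0,5]},
  {"xyz": [0,0,0],"rot": [0,0,5]},
  {"xyz": [0,0,0],"rot": [0,0,0]},
  {"xyz": [0,0,0],"rot": [0,0,0]},
])

```text
time: 10.47
tool_pos: [0.5341, 0.0943, 0.0376]
ee_rot: [0.039, 3.141, 0.0]
force: [-1.9, 0.9, 7.8]
width: 0.0577
```

```bash
python3 go.py 560 57.5 37 -1.4  645 57.5 37 -1.4
```

```text
at [534.1  94.3  37.6] psi -1.41 w 57.7 F [-1.9  0.9  7.8] t 10.4667
rz -0.01 xyz cm [-2.68 -3.61  0.06]
rz 0.0 xyz cm [-8.5   0.21 -0.  ]
```

Request:
drive_tool([
  {"xyz": [-0.7,-0.9,0],"rot": [0,0,0]},
  {"xyz": [-0.7,-0.9,0],"rot": [0,0,0]},
  {"xyz": [-0.7,-0.9,0],"rot": [0,0,0]},
  {"xyz": [-0.6,-0.9,0],"rot": [0,0,0]},
  {"xyz": [-1.8,0,0],"rot": [0,0,0]},
  {"xyz": [-1.8,0.1,0],"rot": [0,0,0]},
  {"xyz": [-1.8,0,0],"rot": [0,0,0]},
  {"xyz": [-1.8,0.1,0],"rot": [0,0,0]},
  {"xyz": [-1,0,0],"rot": [0,0,0]},
  {"xyz": [0,0,0],"rot": [0,0,0]},
])

```text
time: 11.3
tool_pos: [0.6445, 0.0575, 0.0375]
ee_rot: [0.037, 3.139, 0.0]
force: [4.2, -0.8, 3.9]
width: 0.0583
```

Request:
drive_tool([
  {"xyz": [-0.3,0,0],"rot": [0,0,0]},
  {"xyz": [-0.3,0,0],"rot": [0,0,0]},
  {"xyz": [0,0,0],"rot": [0,0,0]},
])

```text
time: 11.55
tool_pos: [0.647, 0.0575, 0.0374]
ee_rot: [-0.037, -3.14, -0.0]
force: [-6.8, 0.9, 9.9]
width: 0.0579
```

Request:
drive_tool([
  {"xyz": [-0.3,0,0],"rot": [0,0,0]},
  {"xyz": [0,0,0],"rot": [0,0,0]},
])

```text
time: 11.72
tool_pos: [0.6499, 0.0574, 0.0373]
ee_rot: [-0.037, -3.14, 0.0]
force: [-6.6, 0.3, 11.4]
width: 0.058
```

```bash
python3 go.py 659 57.3 37 -1.4
```

```text
at [649.9  57.4  37.3] psi -1.35 w 58.0 F [-6.6  0.3 11.4] t 11.7167
rz 0.05 xyz cm [-0.91  0.01  0.03]
```

Request:
drive_tool([
  {"xyz": [-0.3,0,0],"rot": [0,0,0]},
  {"xyz": [-0.3,0,0],"rot": [0,0,0]},
  {"xyz": [0,0,0],"rot": [0,0,0]},
])

```text
time: 11.97
tool_pos: [0.6561, 0.0573, 0.0374]
ee_rot: [-0.037, -3.14, -0.0]
force: [-4.1, 0.1, 8.2]
width: 0.0575
```

Request:
drive_tool([
  {"xyz": [-0.3,0,0],"rot": [0,0,0]},
  {"xyz": [0,0,0],"rot": [0,0,0]},
])

```text
time: 12.13
tool_pos: [0.657, 0.0573, 0.0372]
ee_rot: [-0.037, -3.136, -0.0]
force: [-16.4, 0.3, 16.7]
width: 0.0576
```

Request:
drive_tool([
  {"xyz": [-0.2,0,0],"rot": [0,0,0]},
  {"xyz": [0,0,0],"rot": [0,0,0]},
])

```text
time: 12.3
tool_pos: [0.6575, 0.0573, 0.0371]
ee_rot: [-0.037, -3.133, -0.0]
force: [-23.9, 0.7, 21.9]
width: 0.0578
```

Request:
drive_tool([
  {"xyz": [-0.2,0,0],"rot": [0,0,0]},
  {"xyz": [0,0,0],"rot": [0,0,0]},
])

```text
time: 12.47
tool_pos: [0.6582, 0.0573, 0.0368]
ee_rot: [-0.037, -3.131, 0.0]
force: [-30.2, -0.3, 23.2]
width: 0.058
```

Request:
drive_tool([
  {"xyz": [0.4,0,0],"rot": [0,0,0]},
  {"xyz": [0,0,0],"rot": [0,0,0]},
])

```text
time: 12.63
tool_pos: [0.6581, 0.0573, 0.0369]
ee_rot: [-0.037, -3.139, -0.0]
force: [-8.9, -0.4, 6.9]
width: 0.0577
```

Request:
drive_tool([
  {"xyz": [0,0,0],"rot": [0,0,0]},
  {"xyz": [0,0,0],"rot": [0,0,0]},
  {"xyz": [0,0,0],"rot": [0,0,0]},
  {"xyz": [0,0,-1.5],"rot": [0,0,0]},
  {"xyz": [0,0,-4],"rot": [0,0,0]},
  {"xyz": [0,0,-4],"rot": [0,0,0]},
  {"xyz": [1.4,-3.9,-1],"rot": [0,0,0]},
  {"xyz": [1.4,-3.9,0],"rot": [0,0,0]},
  {"xyz": [1.4,-3.9,0],"rot": [0,0,0]},
  {"xyz": [1.4,-3.9,0],"rot": [0,0,0]},
], grip=0.7)

```text
time: 13.47
tool_pos: [0.6004, -0.098, 0.1422]
ee_rot: [0.036, 3.14, -0.001]
force: [-0.2, -1.1, 1.0]
width: 0.0775
```

Request:
drive_tool([
  {"xyz": [0,0,0],"rot": [0,0,6]},
  {"xyz": [0,0,0],"rot": [0,0,6]},
  {"xyz": [0,0,0],"rot": [0,0,0]},
], grip=1)

```text
time: 13.72
tool_pos: [0.6009, -0.0975, 0.1418]
ee_rot: [0.376, 3.119, -0.0]
force: [-0.7, 0.3, -1.0]
width: 0.091
```

```bash
python3 go.py 600 -98 37 -13.5
python3 - <<'E'
from h import *
im=vision.camera('top'); [print(l) for l in loaves('top',im)]
E
```

```text
at [600.9 -97.5 141.8] psi -13.75 w 91.0 F [-0.7  0.3 -1. ] t 13.7167
rz -0.25 xyz cm [ 0.08 -0.07 10.48]
(array([242., 135.]), 653.5, 56.6, -1.0, 102, 54)
(array([215., 135.]), 655.2, 156.7, -0.6, 102, 54)
```

Request:
drive_tool([
  {"xyz": [0,0,3],"rot": [0,0,0]},
  {"xyz": [0,0,3],"rot": [0,0,0]},
  {"xyz": [0,0,2.5],"rot": [0,0,0]},
  {"xyz": [0,0,2],"rot": [0,0,0]},
  {"xyz": [0,0,0],"rot": [0,0,0]},
])

```text
time: 14.18
tool_pos: [0.599, -0.0955, 0.0331]
ee_rot: [-0.357, -3.116, -0.001]
force: [-1.3, -0.3, 0.2]
width: 0.0909
```

Request:
drive_tool([
  {"xyz": [0,0,0],"rot": [0,0,0]},
  {"xyz": [0,0,0],"rot": [0,0,0]},
  {"xyz": [0,0,0],"rot": [0,0,0]},
  {"xyz": [0,0,0],"rot": [0,0,0]},
  {"xyz": [0,0,0],"rot": [0,0,0]},
  {"xyz": [0,0,0],"rot": [0,0,0]},
], grip=-1)

```text
time: 14.68
tool_pos: [0.6015, -0.097, 0.0377]
ee_rot: [0.364, 3.119, -0.001]
force: [-2.1, -2.5, 9.3]
width: 0.0576
```

```bash
python3 go.py 600 -42.3 37 -1.4 646 -42.3 37 -1.4
```

```text
at [601.5 -97.   37.7] psi -13.32 w 57.6 F [-2.1 -2.5  9.3] t 14.6833
rz -11.92 xyz cm [0.28 5.47 0.07]
rz 0.0 xyz cm [-4.6   0.11 -0.  ]
```

Request:
drive_tool([
  {"xyz": [0,0,0],"rot": [0,0,-4]},
  {"xyz": [0,0,0],"rot": [0,0,-4]},
  {"xyz": [0,0,0],"rot": [0,0,-3.9]},
  {"xyz": [0,1.1,0],"rot": [0,0,0]},
  {"xyz": [0,1.4,0],"rot": [0,0,0]},
  {"xyz": [0,1.4,0],"rot": [0,0,0]},
  {"xyz": [0,1.4,0],"rot": [0,0,0]},
  {"xyz": [-1.4,0.1,0],"rot": [0,0,0]},
  {"xyz": [-1.4,0.1,0],"rot": [0,0,0]},
  {"xyz": [-1.4,0,0],"rot": [0,0,0]},
])

```text
time: 15.52
tool_pos: [0.6436, -0.0421, 0.0375]
ee_rot: [-0.038, -3.139, -0.0]
force: [-9.9, 0.1, 13.8]
width: 0.0576
```

Request:
drive_tool([
  {"xyz": [-0.4,0,0],"rot": [0,0,0]},
  {"xyz": [-0.4,0,0],"rot": [0,0,0]},
  {"xyz": [0,0,0],"rot": [0,0,0]},
])

```text
time: 15.77
tool_pos: [0.6522, -0.0427, 0.0375]
ee_rot: [-0.039, -3.141, -0.0]
force: [-4.5, 1.4, 8.6]
width: 0.0578
```

```bash
python3 go.py 656.4 -42.4 37 -1.4
```

```text
at [652.2 -42.7  37.5] psi -1.43 w 57.8 F [-4.5  1.4  8.6] t 15.7667
rz -0.03 xyz cm [-0.42  0.04  0.05]
```

Request:
drive_tool([
  {"xyz": [-0.3,0,0],"rot": [0,0,0]},
  {"xyz": [0,0,0],"rot": [0,0,0]},
])

```text
time: 15.93
tool_pos: [0.6543, -0.0428, 0.0375]
ee_rot: [-0.039, -3.14, -0.0]
force: [-10.7, 0.2, 13.0]
width: 0.0581
```

Request:
drive_tool([
  {"xyz": [-0.2,0,0],"rot": [0,0,0]},
  {"xyz": [0,0,0],"rot": [0,0,0]},
])

```text
time: 16.1
tool_pos: [0.6546, -0.0428, 0.0373]
ee_rot: [-0.039, -3.136, -0.001]
force: [-18.5, 0.3, 19.9]
width: 0.058
```

Request:
drive_tool([
  {"xyz": [-0.2,0,0],"rot": [0,0,0]},
  {"xyz": [0,0,0],"rot": [0,0,0]},
])

```text
time: 16.27
tool_pos: [0.6551, -0.0429, 0.0371]
ee_rot: [-0.039, -3.134, -0.001]
force: [-26.8, -0.7, 24.6]
width: 0.0578
```

Request:
drive_tool([
  {"xyz": [0.4,0,0],"rot": [0,0,0]},
  {"xyz": [0,0,0],"rot": [0,0,0]},
])

```text
time: 16.43
tool_pos: [0.6546, -0.0429, 0.0373]
ee_rot: [-0.04, -3.141, -0.0]
force: [-3.0, 0.2, 5.7]
width: 0.0582
```

Request:
drive_tool([
  {"xyz": [0,0,0],"rot": [0,0,0]},
  {"xyz": [0,0,0],"rot": [0,0,0]},
  {"xyz": [0,0,0],"rot": [0,0,0]},
  {"xyz": [0,0,-1.5],"rot": [0,0,0]},
  {"xyz": [0,0,-4],"rot": [0,0,0]},
  {"xyz": [0,0,-4],"rot": [0,0,0]},
  {"xyz": [3.5,-1.4,-1],"rot": [0,0,0]},
  {"xyz": [3.5,-1.4,0],"rot": [0,0,0]},
  {"xyz": [3.5,-1.4,0],"rot": [0,0,0]},
  {"xyz": [3.5,-1.4,0],"rot": [0,0,0]},
], grip=0.7)

```text
time: 17.27
tool_pos: [0.5126, -0.0957, 0.142]
ee_rot: [0.039, 3.14, -0.0]
force: [-0.6, -0.5, 0.0]
width: 0.0779
```

Request:
drive_tool([
  {"xyz": [3.6,-1.4,0],"rot": [0,0,0]},
  {"xyz": [3.6,-1.5,0],"rot": [0,0,0]},
  {"xyz": [0,0,0],"rot": [0,0,-6.7]},
  {"xyz": [0,0,0],"rot": [0,0,-6.7]},
  {"xyz": [0,0,0],"rot": [0,0,-6.7]},
  {"xyz": [0,0,0],"rot": [0,0,-6.7]},
  {"xyz": [0,0,0],"rot": [0,0,-6.6]},
  {"xyz": [0,0,0],"rot": [0,0,0]},
], grip=1)

```text
time: 17.93
tool_pos: [0.4414, -0.1228, 0.1418]
ee_rot: [-0.874, 3.017, -0.0]
force: [-0.0, -0.4, 0.8]
width: 0.091
```

```bash
python3 go.py 441 -122.5 37 32
```

```text
at [ 441.4 -122.8  141.8] psi 32.31 w 91.0 F [-0.  -0.4  0.8] t 17.9333
rz 0.31 xyz cm [ 0.02  0.04 10.48]
```

Request:
drive_tool([
  {"xyz": [0,0,3],"rot": [0,0,0]},
  {"xyz": [0,0,3],"rot": [0,0,0]},
  {"xyz": [0,0,2.5],"rot": [0,0,0]},
  {"xyz": [0,0,2],"rot": [0,0,0]},
  {"xyz": [0,0,0],"rot": [0,0,0]},
])

```text
time: 18.35
tool_pos: [0.4397, -0.122, 0.0339]
ee_rot: [0.858, -3.019, -0.004]
force: [-0.5, 0.2, 0.7]
width: 0.0911
```

Request:
drive_tool([
  {"xyz": [0,0,0],"rot": [0,0,0]},
  {"xyz": [0,0,0],"rot": [0,0,0]},
  {"xyz": [0,0,0],"rot": [0,0,0]},
  {"xyz": [0,0,0],"rot": [0,0,0]},
  {"xyz": [0,0,0],"rot": [0,0,0]},
  {"xyz": [0,0,0],"rot": [0,0,0]},
], grip=-1)

```text
time: 18.85
tool_pos: [0.4423, -0.1232, 0.0376]
ee_rot: [-0.864, 3.018, -0.003]
force: [0.9, -3.2, 12.3]
width: 0.0579
```

```bash
python3 go.py 520 -142 37 32 640 -142.2 37 -1.4
```

```text
at [ 442.3 -123.2   37.6] psi 31.94 w 57.9 F [ 0.9 -3.2 12.3] t 18.85
rz -0.06 xyz cm [-5.59 -5.72  0.06]
rz 33.4 xyz cm [-12.     0.27  -0.  ]
```

Request:
drive_tool([
  {"xyz": [-1,-1,0],"rot": [0,0,0]},
  {"xyz": [-1.6,-1.6,0],"rot": [0,0,0]},
  {"xyz": [-1.6,-1.6,0],"rot": [0,0,0]},
  {"xyz": [-1.4,-1.5,0],"rot": [0,0,0]},
  {"xyz": [0,0,0],"rot": [0,0,3.4]},
  {"xyz": [0,0,0],"rot": [0,0,5]},
  {"xyz": [0,0,0],"rot": [0,0,5]},
  {"xyz": [0,0,0],"rot": [0,0,5]},
  {"xyz": [0,0,0],"rot": [0,0,5]},
  {"xyz": [0,0,0],"rot": [0,0,5]},
])

```text
time: 19.68
tool_pos: [0.5188, -0.1417, 0.0372]
ee_rot: [-0.091, 3.14, -0.001]
force: [-2.0, -3.9, 3.9]
width: 0.058
```

Request:
drive_tool([
  {"xyz": [0,0,0],"rot": [0,0,5]},
  {"xyz": [-1,0,0],"rot": [0,0,0]},
  {"xyz": [-1.8,0,0],"rot": [0,0,0]},
  {"xyz": [-1.8,0.1,0],"rot": [0,0,0]},
  {"xyz": [-1.8,0,0],"rot": [0,0,0]},
  {"xyz": [-1.8,0.1,0],"rot": [0,0,0]},
  {"xyz": [-1.8,0,0],"rot": [0,0,0]},
  {"xyz": [-1.4,0.1,0],"rot": [0,0,0]},
  {"xyz": [0,0,0],"rot": [0,0,0]},
  {"xyz": [0,0,0],"rot": [0,0,0]},
])

```text
time: 20.52
tool_pos: [0.6339, -0.1413, 0.0371]
ee_rot: [0.039, 3.139, -0.001]
force: [3.3, -0.7, 3.9]
width: 0.0579
```

```bash
python3 go.py 654 -142.4 37 -1.4
```

```text
at [ 633.9 -141.3   37.1] psi -1.44 w 57.9 F [ 3.3 -0.7  3.9] t 20.5167
rz -0.04 xyz cm [-2.02 -0.06  0.01]
```

Request:
drive_tool([
  {"xyz": [-0.5,-0.1,0],"rot": [0,0,0]},
  {"xyz": [-0.5,0,0],"rot": [0,0,0]},
  {"xyz": [-0.5,0,0],"rot": [0,0,0]},
  {"xyz": [-0.2,0,0],"rot": [0,0,0]},
  {"xyz": [0,0,0],"rot": [0,0,0]},
])

```text
time: 20.93
tool_pos: [0.6483, -0.1426, 0.037]
ee_rot: [-0.04, -3.139, -0.0]
force: [-4.3, 0.5, 7.7]
width: 0.058
```

Request:
drive_tool([
  {"xyz": [-0.3,0,0],"rot": [0,0,0]},
  {"xyz": [0,0,0],"rot": [0,0,0]},
])

```text
time: 21.1
tool_pos: [0.6511, -0.1427, 0.037]
ee_rot: [-0.04, -3.139, -0.001]
force: [-4.6, -0.1, 8.2]
width: 0.0579
```

Request:
drive_tool([
  {"xyz": [-0.3,0,0],"rot": [0,0,0]},
  {"xyz": [0,0,0],"rot": [0,0,0]},
])

```text
time: 21.27
tool_pos: [0.653, -0.1427, 0.037]
ee_rot: [-0.04, -3.137, -0.001]
force: [-13.4, -0.6, 14.0]
width: 0.058
```

Request:
drive_tool([
  {"xyz": [-0.2,0,0],"rot": [0,0,0]},
  {"xyz": [0,0,0],"rot": [0,0,0]},
])

```text
time: 21.43
tool_pos: [0.6533, -0.1427, 0.0368]
ee_rot: [-0.04, -3.134, -0.001]
force: [-22.5, -1.3, 19.6]
width: 0.0579
```

Request:
drive_tool([
  {"xyz": [0.4,0,0],"rot": [0,0,0]},
  {"xyz": [0,0,0],"rot": [0,0,0]},
])

```text
time: 21.6
tool_pos: [0.652, -0.1428, 0.0369]
ee_rot: [-0.04, -3.14, -0.0]
force: [-4.1, -1.7, 6.9]
width: 0.0577
```

Request:
drive_tool([
  {"xyz": [0,0,0],"rot": [0,0,0]},
  {"xyz": [0,0,0],"rot": [0,0,0]},
  {"xyz": [0,0,0],"rot": [0,0,0]},
  {"xyz": [0,0,-1.5],"rot": [0,0,0]},
  {"xyz": [0,0,-4],"rot": [0,0,0]},
  {"xyz": [0,0,-4],"rot": [0,0,0]},
  {"xyz": [0,2.5,-3.3],"rot": [0,0,0]},
  {"xyz": [0,2.5,-3.3],"rot": [0,0,0]},
  {"xyz": [0,2.5,-3.3],"rot": [0,0,0]},
  {"xyz": [0,2.5,-3.3],"rot": [0,0,0]},
], grip=0.7)

```text
time: 22.43
tool_pos: [0.6561, -0.0417, 0.2654]
ee_rot: [0.04, 3.141, 0.0]
force: [1.1, -0.9, 1.2]
width: 0.0774
```

Request:
drive_tool([
  {"xyz": [0,2.5,-3.3],"rot": [0,0,0]},
  {"xyz": [0,2.5,-3.3],"rot": [0,0,0]},
  {"xyz": [0,0,0],"rot": [0,0,0]},
  {"xyz": [0,0,0],"rot": [0,0,0]},
  {"xyz": [0,0,0],"rot": [0,0,0]},
])

```text
time: 22.85
tool_pos: [0.6575, 0.0072, 0.329]
ee_rot: [-0.039, -3.141, 0.0]
force: [-0.5, -1.0, -0.2]
width: 0.0776
```

Run:
```python
from h import *
st=bot.observe(); im=vision.camera('wrist'); cv2.imwrite('pics/w3.png',im[:,:,::-1])
np.save('st3.npy',np.r_[st['tool_pos'],st['ee_rot']]);print(st['tool_pos'],st['time'],st['force'])
print('expected at lines: y -142.4,-42.4,57.3,157.5; x ~654,656,659,661, ang -1.4')
[print(l) for l in loaves('wrist',im,st,amin=500)]
```

```text
[0.65745134 0.00719916 0.32901   ] 22.85 [-0.45505263 -0.97604096 -0.23147503]
expected at lines: y -142.4,-42.4,57.3,157.5; x ~654,656,659,661, ang -1.4
(array([353., 163.]), 659.2, 154.4, 0.8, 99, 63)
(array([160., 163.]), 651.0, -134.1, -1.8, 98, 67)
(array([289., 163.]), 656.8, 57.0, -1.0, 99, 58)
(array([222., 163.]), 654.4, -40.7, -2.0, 99, 57)
```

View pics/w3.png

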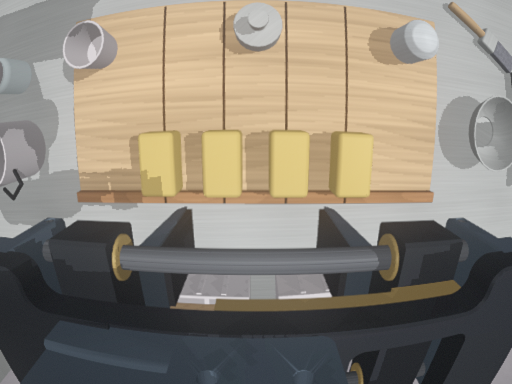

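The final view shows all four loaves on their lines and flush with the batten (columns 160, 222, 289 and 352). The bystanders are where they started. Next I'll measure each loaf against its own line, mainly line 0, where the first fit was weak.

Run:
```python
from h import *
a=np.load('st3.npy');st=dict(tool_pos=a[:3],ee_rot=a[3:]);im=cv2.imread('pics/w3.png')
g=cv2.cvtColor(im,cv2.COLOR_BGR2GRAY).astype(float)
for c0 in (164,224,286,347):
    pts=[]
    for y in range(60,127):
        s=np.median(g[y,c0-7:c0+8])-g[y,c0-7:c0+8]; s[s<15]=0
        if s.sum()>0: pts.append((c0-7+(s*np.arange(15)).sum()/s.sum(),y))
    p=cast('wrist',pts,.02,st); f=np.polyfit(p[:,0],p[:,1],1)
    print('line',c0,len(p),'slope',f[0].round(4),'y at .655',np.polyval(f,.655).round(4),'std',np.std(p[:,1]-np.polyval(f,p[:,0])).round(4))
m=yellow(im[:,:,::-1],False)
for r in (145,165,180):
    row=np.where(m[r]>0)[0]; e=[(k[0],k[-1]) for k in np.split(row,np.where(np.diff(row)>3)[0]+1) if len(k)>10]
    print(r,e,[cast('wrist',[(x-.5 if i==0 else x+.5,r) for i,x in enumerate(q)],.076,st)[:,1].round(4) for q in e])
```

```text
line 164 67 slope -0.024 y at .655 -0.1424 std 0.0001
line 224 67 slope -0.0265 y at .655 -0.0427 std 0.0002
line 286 67 slope -0.0238 y at .655 0.0575 std 0.0001
line 347 67 slope -0.0226 y at .655 0.1574 std 0.0001
145 [(np.int64(138), np.int64(180)), (np.int64(202), np.int64(241)), (np.int64(270), np.int64(309)), (np.int64(337), np.int64(372))] [array([-0.1676, -0.0996]), array([-0.0683, -0.0106]), array([0.0293, 0.0871]), array([0.1276, 0.185 ])]
165 [(np.int64(140), np.int64(180)), (np.int64(203), np.int64(241)), (np.int64(269), np.int64(308)), (np.int64(337), np.int64(371))] [array([-0.1672, -0.1016]), array([-0.0685, -0.0115]), array([0.0274, 0.0858]), array([0.1283, 0.1847])]
180 [(np.int64(141), np.int64(181)), (np.int64(203), np.int64(241)), (np.int64(270), np.int64(307)), (np.int64(336), np.int64(370))] [array([-0.168 , -0.1019]), array([-0.0699, -0.0123]), array([0.0285, 0.0846]), array([0.1275, 0.1845])]
```

```bash
python3 -c "
from rig import bot
print(bot.observe()['time']); print(bot.sign_off())"
```

```text
22.9
the job is handed in; nothing more can be done
None
```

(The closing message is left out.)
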